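# Specimen from behind the bottles to the microscope

## Task

The specimen carrier is boxed in by three bottles in the steel tray: first move all three, upright, into the white side tray, leaving the carrier where it is. Then, with the bottles still in the side tray, seat the carrier flat in the collar on the microscope stage, turned so that its orange lug lies in the notch by the orange mark. Finally put each bottle back upright on the coaster of its cap's colour, never letting one tip over.

Things in the scene. Friction and masses are not known exactly. Their poses are not given: they have to be found in the camera images.
- bottle_red: amber glass bottle with a red cap (cap 29 mm across): upright, round, 40 mm in diameter and 115 mm tall, straight-sided from its foot to 88 mm up, about 0.14 kg, loose. Origin: centre of its underside, z up. It starts on the red coaster
- bottle_blue: white plastic bottle with a blue cap (cap 33 mm across): upright, round, 40 mm in diameter and 115 mm tall, straight-sided from its foot to 88 mm up, about 0.14 kg, loose. Origin: centre of its underside, z up. It starts on the blue coaster
- bottle_green: straight black plastic bottle with a green cap (cap 40 mm across): upright, round, 40 mm in diameter and 115 mm tall, straight-sided from its foot to 88 mm up, about 0.14 kg, loose. Origin: centre of its underside, z up. It starts on the green coaster
- carrier: specimen carrier, loose, 0.12 kg: aluminium disc, 52 mm diameter, 8 mm thick; orange key lug 12 mm wide, 8 mm thick, reaching 38 mm from the disc's centre; on top a yellow upright grip bar 30 mm long (in line with the lug), 14 mm thick, from 8 to 50 mm above the underside. Origin: centre of the underside; x along the lug and the bar's length, y across the bar, z up. Starts amid the bottles
- coaster_red: red round coaster, 54 mm in diameter, 3 mm thick, fixed on the floor of the steel bottle tray: the place of the red-capped bottle. Origin: centre of its underside, so its top is 3 mm above the origin; z up
- coaster_blue: blue round coaster, 54 mm in diameter, 3 mm thick, fixed on the floor of the steel bottle tray: the place of the blue-capped bottle. Origin: centre of its underside, so its top is 3 mm above the origin; z up
- coaster_green: green round coaster, 54 mm in diameter, 3 mm thick, fixed on the floor of the steel bottle tray: the place of the green-capped bottle. Origin: centre of its underside, so its top is 3 mm above the origin; z up
- bottle_tray: steel tray, fixed, 190 mm (x) by 200 mm (y), floor 4 mm thick, rim 9 mm high and 3 mm thick. Origin: centre of its underside, on the bench; z up. On its floor, seen from the -x side, stand one coaster in front of the carrier and one to its left and right, each about 54 mm from it: until the bottles are gone a gripper's body cannot come down to the carrier
- side_tray: the empty white side tray, fixed, 300 mm (x) by 150 mm (y), floor 3 mm thick, rim 10 mm high over the bench and 3 mm thick. Origin: centre of its underside, on the bench; z up
- microscope: microscope, fixed. Origin: centre of seat floor, on the dark stage (150 mm x, 180 mm y), 185 mm above the bench. Seat: aluminium collar 10 mm high, inside 63 mm across, flared to 69 at the top, with a 20 mm notch for the lug; x points through the notch and its orange mark to the column; z up. Column and head 115 mm off in +x, rise 175 mm above the stage. Seated, the carrier shares these axes
There are look-alikes about, which are no part of the job. Leave any purple or yellow look-alike of the bottle_green alone.

How it is judged (in metres and radians):
On the way, in this order (a step that is already met when the one before it is completed fails the run):
1. all three bottles stand upright in the side tray, the carrier not yet taken from its place (x of bottle_red in the frame of side_tray between -0.145 and 0.145 m and y of bottle_red in the frame of side_tray between -0.07 and 0.07 m and z of bottle_red in the frame of side_tray between -0.002 and 0.009 m and angle between each of bottle_red, bottle_blue, bottle_green's own z axis and vertical below 0.1 rad and linear speed of each of bottle_red, bottle_blue, bottle_green below 0.03 m/s and x of bottle_blue in the frame of side_tray between -0.145 and 0.145 m and y of bottle_blue in the frame of side_tray between -0.07 and 0.07 m and z of bottle_blue in the frame of side_tray between -0.002 and 0.009 m and x of bottle_green in the frame of side_tray between -0.145 and 0.145 m and y of bottle_green in the frame of side_tray between -0.07 and 0.07 m and z of bottle_green in the frame of side_tray between -0.002 and 0.009 m and distance of carrier from where it was at the start of the episode below 0.02 m), for 0.2 s.
2. the carrier is seated in the collar with its lug in the notch while the bottles stand in the side tray (x of bottle_red in the frame of side_tray between -0.145 and 0.145 m and y of bottle_red in the frame of side_tray between -0.07 and 0.07 m and z of bottle_red in the frame of side_tray between -0.002 and 0.009 m and angle between each of bottle_red, bottle_blue, bottle_green's own z axis and vertical below 0.1 rad and linear speed of each of bottle_red, bottle_blue, bottle_green, carrier below 0.03 m/s and x of bottle_blue in the frame of side_tray between -0.145 and 0.145 m and y of bottle_blue in the frame of side_tray between -0.07 and 0.07 m and z of bottle_blue in the frame of side_tray between -0.002 and 0.009 m and x of bottle_green in the frame of side_tray between -0.145 and 0.145 m and y of bottle_green in the frame of side_tray between -0.07 and 0.07 m and z of bottle_green in the frame of side_tray between -0.002 and 0.009 m and horizontal distance between carrier and microscope below 0.007 m and z of carrier in the frame of microscope between -0.003 and 0.003 m and angle between carrier's own z axis and vertical below 0.06 rad and angle between the x axis of carrier and the x axis of microscope, either way round below 0.25 rad), for 0.2 s.
At the end, for the whole second after the job is handed in: Each bottle upright (0.1 rad) and at rest on the coaster of its cap's colour, centre within 12 mm; the carrier at rest, flat (0.06 rad) on the floor of the microscope's seat (3 mm in height, 7 mm off centre), lug in the notch (0.25 rad) (horizontal distance between bottle_red and coaster_red below 0.012 m and z of bottle_red in the frame of coaster_red between 0 and 0.006 m and angle between each of bottle_red, bottle_blue, bottle_green's own z axis and vertical below 0.1 rad and linear speed of each of bottle_red, bottle_blue, bottle_green, carrier below 0.03 m/s and horizontal distance between bottle_blue and coaster_blue below 0.012 m and z of bottle_blue in the frame of coaster_blue between 0 and 0.006 m and horizontal distance between bottle_green and coaster_green below 0.012 m and z of bottle_green in the frame of coaster_green between 0 and 0.006 m and horizontal distance between carrier and microscope below 0.007 m and z of carrier in the frame of microscope between -0.003 and 0.003 m and angle between carrier's own z axis and vertical below 0.06 rad and angle between the x axis of carrier and the x axis of microscope, either way round below 0.25 rad); the robot touches nothing.
It fails at once if a bottle is tipped over (leans more than 0.7 rad) (angle between any of bottle_red, bottle_blue, bottle_green's own z axis and vertical above 0.7 rad).
It also fails if it takes over 138 s, if anything falls off the work surface, if the arm or the gripper's body presses on something with over 40 N, if the wrist force passes 120 N, or if a joint passes its speed limit or range.

## Robot

A 6-joint arm with a two-finger parallel gripper is mounted at the origin on the work surface. World frame = base frame: x ahead of the robot, y to its left, z up, the work surface at z = 0. Lengths are in mm, angles in rad, forces in N, time in s.
With the tool pointing down it reaches from about 400 to 925 mm from the base axis. Payload 12.5 kg.
Tool frame: the origin (TCP) lies midway between the tips of the shut fingers; the grasp point (between the pads) lies 19 mm behind it; z points along the fingers, y is the line along which they close (so a half turn about z gives the same grasp; the last joint's range is limited). The gripper opens to 95 mm and grips with 3 to 60 N. Pads are 20 mm wide; open, the fingers measure 119 mm over their backs; the gripper's body (75 mm by 180 mm) begins 59 mm behind the grasp point.
Start: joints at [-1.416, 0.491, 1.559, -0, 1.092, -0.106], TCP at [161.181, -603.877, 214.661] pointing down, gripper open.
Joint ranges: [-3.1, 3.1], [-0.84, 2.19], [0.05, 2.79], [-1.13, 4.28], [0.06, 2.93], [-2.69, 2.69]. Speed limits (rad/s): [2.22, 2.22, 2.79, 3.14, 3.14, 3.14].

## Interface

Orientations are given as [roll, pitch, yaw] about the fixed x, y, z axes, in that order (R = Rz(yaw) Ry(pitch) Rx(roll)).
In Python, from cell import env gives the robot as it stands.
- The arm moves only by the tool arm_command, never from a script. Its argument "targets" is a list of rows, each a list of 5 numbers: the shift along the tool's x, y, z in mm, then the turn about the tool's z in degrees, then the opening, from 0 (shut) to 1 (fully open). In form: [[tx, ty, tz, roll, fingers], ...]. A call has 1 to 5 rows; each row is the pose to reach, as a shift and turn from the pose commanded when the call began, along the tool's axes at that moment; what a row does not reach only later rows make up. A row lasts 1/10 s, in which the tool goes at most 50 mm and 8.59 degrees, less where a joint would pass 70% of its speed; a pose out of reach is approached as far as the arm can. A call with a gripper value outside its range is refused whole. The fingers move at their own pace and stop on an object; the grip force is fixed at half the most. Time passes only in rows, so rows that repeat a pose let the fingers close. It gives the time, the measured TCP pose, the force, the opening and the grip force at its end, in the units of the state.
- env.state(): the state, without advancing time (a new reading comes with each control period).
- env.read_camera(name): name is "scene" or "top" or "wrist"; returns a dict with "frame" (420x560x3 uint8, red, green, blue), "vertical_fov" (degrees; the focal length in pixels is half the picture's height over the tangent of half this angle, whatever the lens; pixels are square), "cx", "cy" (the principal point, pixels), "world_from_camera" (4x4, takes a point from camera to world coordinates); the wrist camera has in their place "hand_eye" (4x4, takes a point from camera to tool coordinates, whose origin is the TCP and whose axes are the flange's). Camera axes: x right, y down, z forward; pixel columns grow to the right and rows downward; lengths in mm; the calibration is good to about 2 mm. A picture is of the moment at which its call begins: read the wrist's pose just before it. There is no depth.
- env.job_done(): hands the job in; it is judged then, once.
The state is a dict: "t": time; "joints": joint angles; "qvel": joint speeds; "tau": joint torques, N m; "eef_pos": TCP position; "tcp_rot": TCP orientation; "ft_force": force on the tool from outside, world axes, zero at the start; "moment": the same for the moment, N m; "opening": opening from 0.0 (shut) to 1.0 (fully open); "grip_force": force on a finger pad.
Only numpy, scipy, OpenCV 4.12 (cv2) and the standard library are available. Lean on these libraries where they do the work, as an engineer would, in place of code of your own. Each camera call takes 0.05 s, during which the arm holds its last target. There are 200 camera calls.

## Working session

There is one attempt and no reset: what is moved stays moved. The work goes in short steps, Python scripts to look and compute and a tool call to move; the robot and the scene stay as the last step left them, time stands still between calls to the robot, and variables do not carry over. Pictures are saved under pics/ and viewed, at most 14 in all, crops included, and the job is handed in when it is done.

Besides the shell and the picture viewer there is one more tool, called after ">>>" as name([rows], argument=value, ...), one row to a line, values as JSON. arm_command: Moves the arm, as the interface text tells. Its arguments: {"type":"object","properties":{"targets":{"type":"array","items":{"type":"array","items":{"type":"number"}}}},"required":["targets"]}

```bash
mkdir -p pics; python3 - <<'E'
from cell import env
import cv2,pickle
s=env.state();print({k:s[k] for k in('t','eef_pos','tcp_rot','opening')})
d={}
for n in('scene','top'):
    c=env.read_camera(n);d[n]=c
    cv2.imwrite(f'pics/{n}0.png',c['frame'][...,::-1]);print(n,c['vertical_fov'],c['cx'],c['cy'],c['world_from_camera'])
pickle.dump(d,open('d0.pkl','wb'))
E
```

```text
{'t': 0.0, 'eef_pos': array([ 161.12194434, -603.61657908,  214.05587823]), 'tcp_rot': array([-3.14047690e+00, -1.22287173e-04,  2.60768132e-01]), 'opening': 0.9976592994408073}
scene 56.29807492917785 280.55610423996654 207.17400907079463 [[-3.06756183e-02  7.74433821e-01 -6.31910804e-01  1.03118526e+03]
 [ 9.99525357e-01  2.19708276e-02 -2.15949881e-02  2.23883598e+01]
 [-2.84028579e-03 -6.32273311e-01 -7.74740210e-01  7.51501898e+02]
 [ 0.00000000e+00  0.00000000e+00  0.00000000e+00  1.00000000e+00]]
top 48.76702864704982 278.0761089666451 208.46444470229773 [[ 4.92951218e-03 -9.81190155e-01  1.92980773e-01  3.41218709e+02]
 [-9.99828271e-01 -1.38855231e-03  1.84797259e-02 -1.70019111e+01]
 [-1.78641612e-02 -1.93038729e-01 -9.81028502e-01  1.12132673e+03]
 [ 0.00000000e+00  0.00000000e+00  0.00000000e+00  1.00000000e+00]]
```

View pics/scene0.png

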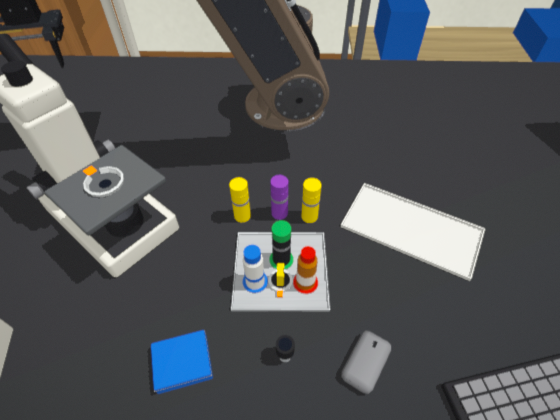

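View pics/top0.png

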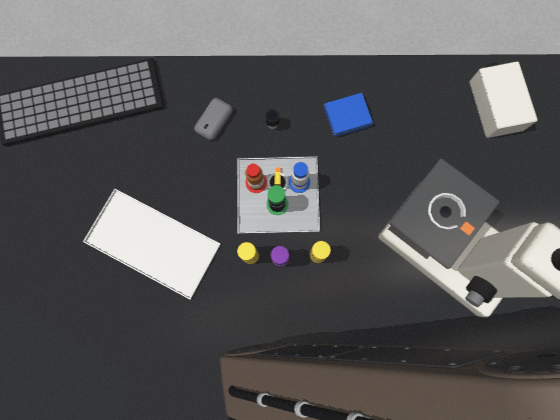

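```bash
cat >h.py <<'E'
import numpy as np,cv2
def f(c): return 210/np.tan(np.radians(c['vertical_fov']/2))
def ray(c,u,v,T=None):
    T=c['world_from_camera'] if T is None else T
    d=T[:3,:3]@np.array([(u-c['cx'])/f(c),(v-c['cy'])/f(c),1]);return T[:3,3],d/np.linalg.norm(d)
def plane(c,u,v,z,T=None):
    o,d=ray(c,u,v,T);return o+d*(z-o[2])/d[2]
def tri(r1,r2):
    A=np.zeros((3,3));b=np.zeros(3)
    for o,d in(r1,r2):
        P=np.eye(3)-np.outer(d,d);A+=P;b+=P@o
    x=np.linalg.solve(A,b);return x,max(np.linalg.norm(np.cross(x-o,d)) for o,d in(r1,r2))
HUE={'red':[(0,4),(175,180)],'orange':[(7,18)],'yellow':[(24,34)],'green':[(50,85)],'blue':[(100,122)],'purple':[(130,155)]}
def blobs(c,col,amin=12,smin=130,vmin=60):
    h=cv2.cvtColor(c['frame'],cv2.COLOR_RGB2HSV);m=np.zeros(h.shape[:2],np.uint8)
    for a,b in HUE[col]: m|=cv2.inRange(h,(a,smin,vmin),(b,255,255))
    n,l,s,ce=cv2.connectedComponentsWithStats(m)
    return sorted([(int(s[i,4]),*ce[i].round(1),*s[i,:4]) for i in range(1,n) if s[i,4]>=amin],reverse=True),l,m
E
python3 - <<'E'
import pickle;from h import *
d=pickle.load(open('d0.pkl','rb'))
for n in d:
  for col in HUE: print(n,col,[tuple(float(x) for x in b) for b in blobs(d[n],col)[0][:6]])
s=d['scene']['frame'];t=d['top']['frame']
a=cv2.resize(s[210:330,210:350],None,fx=4,fy=4,interpolation=2)[:480];b=cv2.resize(t[140:270,220:340],None,fx=4,fy=4,interpolation=2)[:480]
a=cv2.resize(a,(400,400));b=cv2.resize(b,(400,400));cv2.imwrite('pics/crop1.png',np.hstack([a,b])[...,::-1])
for n,r in(('top',(60,180,180,130)),('scene',(320,170,180,120))):
  g=cv2.inRange(cv2.cvtColor(d[n]['frame'],cv2.COLOR_RGB2HSV),(0,0,150),(180,60,255));x,y,w,h=r
  cs=max(cv2.findContours(g[y:y+h,x:x+w],0,1)[0],key=cv2.contourArea)
  rr=cv2.approxPolyDP(cv2.convexHull(cs),5,True)[:,0]+[x,y]
  print(n,rr.tolist(),[plane(d[n],*p,10).round(0)[:2].tolist() for p in rr.astype(float)])
E
```

```text
scene red [(194.0, 307.4, 254.1, 301.0, 246.0, 15.0, 17.0), (112.0, 305.2, 286.6, 293.0, 276.0, 25.0, 18.0)]
scene orange [(2900.0, 81.9, 27.2, 35.0, 0.0, 83.0, 56.0), (497.0, 35.5, 46.5, 15.0, 38.0, 40.0, 17.0), (384.0, 185.9, 54.1, 140.0, 52.0, 94.0, 5.0), (280.0, 306.4, 267.7, 298.0, 255.0, 19.0, 23.0), (165.0, 26.0, 31.8, 7.0, 27.0, 35.0, 10.0), (98.0, 329.6, 56.1, 320.0, 54.0, 21.0, 5.0)]
scene yellow [(457.0, 238.7, 190.0, 229.0, 177.0, 20.0, 28.0), (455.0, 311.4, 190.5, 302.0, 177.0, 20.0, 28.0), (282.0, 241.7, 212.8, 232.0, 202.0, 19.0, 21.0), (274.0, 309.4, 213.4, 301.0, 203.0, 18.0, 20.0), (189.0, 280.0, 273.7, 276.0, 262.0, 9.0, 24.0)]
scene green [(378.0, 281.1, 230.9, 271.0, 220.0, 21.0, 23.0), (56.0, 289.2, 261.8, 285.0, 254.0, 8.0, 15.0), (46.0, 272.1, 261.0, 270.0, 254.0, 6.0, 14.0)]
scene blue [(3000.0, 180.1, 361.4, 150.0, 330.0, 63.0, 64.0), (2776.0, 400.2, 28.2, 374.0, 0.0, 56.0, 61.0), (2094.0, 540.5, 33.0, 514.0, 0.0, 46.0, 63.0), (263.0, 251.7, 253.9, 244.0, 245.0, 17.0, 19.0), (152.0, 255.1, 283.7, 243.0, 274.0, 25.0, 19.0)]
scene purple [(398.0, 278.9, 187.2,
[... 358 characters left out ...]
 247.2, 252.2, 237.0, 242.0, 22.0, 22.0), (307.0, 320.2, 250.8, 310.0, 241.0, 21.0, 22.0), (73.0, 277.1, 178.5, 274.0, 172.0, 7.0, 14.0)]
top green [(241.0, 275.8, 194.4, 268.0, 186.0, 17.0, 18.0), (74.0, 276.6, 208.8, 267.0, 200.0, 21.0, 15.0)]
top blue [(1426.0, 347.7, 114.0, 324.0, 93.0, 49.0, 44.0), (181.0, 300.2, 169.5, 294.0, 162.0, 14.0, 16.0), (101.0, 298.5, 186.3, 289.0, 177.0, 21.0, 16.0)]
top purple [(267.0, 279.5, 254.7, 271.0, 246.0, 18.0, 19.0)]
top [[114, 189], [219, 243], [190, 298], [83, 241]] [[608.0, 411.0], [475.0, 146.0], [344.0, 211.0], [479.0, 478.0]]
scene [[363, 184], [484, 228], [471, 278], [341, 226]] [[344.0, 210.0], [476.0, 478.0], [609.0, 412.0], [479.0, 145.0]]
```

View pics/crop1.png

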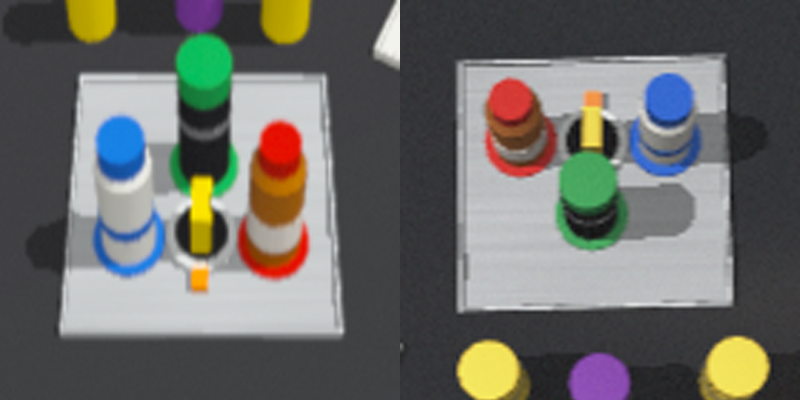

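```bash
python3 - <<'E'
import pickle;from h import *
d=pickle.load(open('d0.pkl','rb'));S,T=d['scene'],d['top']
P=dict(red=((307.4,254.1),(252.8,170.2)),blue=((251.7,253.9),(300.2,169.5)),green=((281.1,230.9),(275.8,194.4)),bar=((280,273.7),(277.1,178.5)),purple=((278.9,187.2),(279.5,254.7)),
 y1=((238.7,190),(320.2,250.8)),y2=((311.4,190.5),(247.2,252.2)))
for k,(a,b) in P.items():
  x,e=tri(ray(S,*a),ray(T,*b));print(k,x.round(1),round(e,1))
  if k in('red','blue','green'): print('   plane', plane(S,*a,112).round(1),plane(T,*b,112).round(1))
# collar: white ring blobs on stage
for n,r in(('top',(420,185,55,50)),('scene',(75,155,60,50))):
  x,y,w,h=r;c=d[n];cr=c['frame'][y:y+h,x:x+w];m=cv2.inRange(cv2.cvtColor(cr,cv2.COLOR_RGB2HSV),(0,0,120),(180,50,255))
  cs=max(cv2.findContours(m,0,1)[0],key=cv2.contourArea);p=cs[:,0].astype(np.float32)+[x,y]
  e=cv2.fitEllipse(p);print(n,e,plane(c,*e[0],190).round(1), plane(c,*e[0],195).round(1))
  u,_,_=None,0,0
  b,_,_=blobs(c,'orange')
  for q in b:
    if x-5<q[1]<x+w+5 and y-15<q[2]<y+h+5: print('mark',q[:3],plane(c,q[1],q[2],186).round(1))
  cv2.imwrite(f'pics/col_{n}.png',cv2.resize(cr,None,fx=6,fy=6,interpolation=2)[...,::-1])
E
```

```text
red [626.7  59.3 116. ] 0.0
   plane [624.1  59.5 112. ] [627.8  59.6 112. ]
blue [628.6 -47.1 114.9] 0.3
   plane [626.7 -47.2 112. ] [629.4 -47.5 112. ]
green [571.6   7.4 112.9] 0.2
   plane [570.9   7.5 112. ] [571.8   7.3 112. ]
bar [627.4   6.5  40.2] 0.4
purple [438.7  -1.4  96. ] 0.0
y1 [447.8 -91.4  93.9] 0.1
y2 [444.2  71.1  93.4] 0.6Traceback (most recent call last):
  File "<stdin>", line 12, in <module>
cv2.error: OpenCV(4.12.0) /io/opencv/modules/imgproc/src/shapedescr.cpp:356: error: (-215:Assertion failed) n >= 0 && (depth == CV_32F || depth == CV_32S) in function 'fitEllipseNoDirect'
```

```bash
python3 - <<'E'
import pickle;from h import *
d=pickle.load(open('d0.pkl','rb'))
for n,r in(('top',(420,185,50,50)),('scene',(75,163,60,42))):
  x,y,w,h=r;c=d[n];cr=c['frame'][y:y+h,x:x+w];m=cv2.inRange(cv2.cvtColor(cr,cv2.COLOR_RGB2HSV),(0,0,120),(180,60,255))
  cs=max(cv2.findContours(m,0,1)[0],key=cv2.contourArea);p=(cs[:,0]+[x,y]).astype(np.float32)
  e=cv2.fitEllipse(cv2.convexHull(p));print(n,e,plane(c,*e[0],190).round(1), plane(c,*e[0],195).round(1))
  for q in blobs(c,'orange')[0]:
    if x-5<q[1]<x+w+5 and y-15<q[2]<y+h+5: print('mark',q[:3],plane(c,q[1],q[2],186).round(1))
E
```

```text
top ((446.5984802246094, 210.7667694091797), (35.9635124206543, 38.999515533447266), 118.19619750976562) [ 520.1 -342.3  190. ] [ 519.2 -340.5  195. ]
mark (109, np.float64(467.0), np.float64(227.9)) [ 485.6 -382.4  186. ]
scene ((103.10626983642578, 180.35023498535156), (31.46925163269043, 42.69613265991211), 75.89459991455078) [ 515.3 -342.8  190. ] [ 519.9 -339.6  195. ]
mark (13, np.float64(85.9), np.float64(169.8)) [ 483.7 -389.5  186. ]
mark (12, np.float64(93.9), np.float64(170.4)) [ 484.9 -372.7  186. ]
```

>>> arm_command([
  [0, 0, -50, 8, 1],
  [0, 0, -65, 15, 1],
  [0, 0, -65, 14.9, 1],
])

```text
t: 0.4
eef_pos: [161.3, -604.5, 281.9]
tcp_rot: [3.138, -0.001, -0.002]
ft_force: [-0.1, 0.6, 0.2]
opening: 0.999
grip_force: 0.0
```

>>> arm_command([
  [0, 0, -50, 0, 1],
  [0, 0, -100, 0, 1],
  [0, 0, -150, 0, 1],
  [0, 0, -180, 0, 1],
])

```text
t: 0.8
eef_pos: [161.2, -603.8, 462.2]
tcp_rot: [3.139, -0.0, 0.004]
ft_force: [0.1, 0.0, -1.1]
opening: 0.999
grip_force: 0.0
```

>>> arm_command([
  [25, -35, 0, 0, 1],
  [50, -70, 0, 0, 1],
  [75, -105, 0, 0, 1],
  [100, -140, 0, 0, 1],
  [125, -175, 0, 0, 1],
])

```text
t: 1.3
eef_pos: [286.7, -427.2, 458.2]
tcp_rot: [-3.14, 0.001, 0.004]
ft_force: [1.0, -1.4, 0.3]
opening: 1.0
grip_force: 0.0
```

>>> arm_command([
  [25, -35, 0, 0, 1],
  [50, -70, 0, 0, 1],
  [75, -105, 0, 0, 1],
  [100, -140, 0, 0, 1],
  [125, -175, 0, 0, 1],
])

```text
t: 1.8
eef_pos: [411.6, -252.1, 458.3]
tcp_rot: [-3.14, 0.001, 0.004]
ft_force: [0.1, 0.3, 0.8]
opening: 1.003
grip_force: 0.0
```

>>> arm_command([
  [25, -35, 0, 0, 1],
  [50, -70, 0, 0, 1],
  [75, -105, 0, 0, 1],
  [100, -140, 0, 0, 1],
  [125, -175, 0, 0, 1],
])

```text
t: 2.3
eef_pos: [536.6, -76.9, 458.2]
tcp_rot: [-3.141, 0.002, 0.004]
ft_force: [0.7, -1.8, -0.7]
opening: 1.0
grip_force: 0.0
```

>>> arm_command([
  [12, -42, 0, 0, 1],
  [25, -84, 0, 0, 1],
  [25, -84, 0, 0, 1],
])

```text
t: 2.6
eef_pos: [561.6, 9.5, 457.5]
tcp_rot: [-3.14, 0.003, 0.008]
ft_force: [0.0, -0.4, 0.2]
opening: 1.0
grip_force: 0.0
```

```bash
cat >>h.py <<'E'
from scipy.spatial.transform import Rotation as Ro
def shot(env,name):
    s=env.state();c=env.read_camera('wrist');T=np.eye(4);T[:3,:3]=Ro.from_euler('xyz',s['tcp_rot']).as_matrix();T[:3,3]=s['eef_pos']
    c['world_from_camera']=T@np.array(c['hand_eye']);cv2.imwrite(f'pics/{name}.png',c['frame'][...,::-1]);print(s['eef_pos'].round(1),s['tcp_rot'].round(4));return c
E
python3 - <<'E'
from h import *;from cell import env;import pickle
c=shot(env,'w1');pickle.dump(c,open('w1.pkl','wb'));print(c['vertical_fov'],np.array(c['hand_eye']).round(3))
for col in HUE: print(col,[(b[0],float(b[1]),float(b[2]),*map(int,b[3:]),plane(c,b[1],b[2],112).round(1)[:2].tolist(),plane(c,b[1],b[2],7).round(1)[:2].tolist()) for b in blobs(c,col,40)[0][:5]])
E
```

```text
[561.6   9.5 457.5] [-3.1404e+00  2.8000e-03  8.3000e-03]
69.71647412589768 [[ 0.00000e+00 -9.64000e-01 -2.65000e-01  7.46240e+01]
 [ 1.00000e+00  0.00000e+00 -0.00000e+00  1.37000e-01]
 [ 1.00000e-03 -2.65000e-01  9.64000e-01 -1.69888e+02]
 [ 0.00000e+00  0.00000e+00  0.00000e+00  1.00000e+00]]
red [(245, 245.7, 133.6, 237, 125, 18, 18, [626.3, 60.1], [624.2, 70.4]), (139, 257.5, 130.4, 244, 119, 21, 27, [631.6, 40.6], [630.5, 46.8])]
orange [(164, 250.8, 132.4, 236, 122, 24, 24, [628.3, 51.7], [626.6, 60.2]), (43, 529.2, 230.7, 520, 223, 19, 18, [461.0, -448.2], [425.3, -541.5])]
yellow [(698, 327.6, 228.8, 313, 209, 30, 38, [461.3, -84.5], [425.6, -103.8]), (666, 243.5, 229.7, 231, 210, 26, 38, [458.2, 67.1], [421.8, 78.8]), (151, 277.9, 133.5, 274, 125, 9, 18, [626.9, 6.8], [624.9, 6.2])]
green [(566, 277.3, 163.7, 265, 148, 26, 31, [577.2, 7.3], [565.0, 6.8])]
blue [(3232, 377.0, 32.7, 343, 0, 68, 69, [776.9, -142.5], [805.5, -173.5]), (324, 310.9, 133.2, 301, 124, 21, 20, [627.9, -47.8], [626.1, -59.5]), (128, 297.8, 131.4, 292, 119, 19, 27, [630.5, -26.0], [629.3, -33.3])]
purple [(482, 281.1, 238.0, 271, 224, 22, 28, [442.9, -1.0], [403.4, -3.2]), (129, 280.1, 219.2, 272, 214, 18, 13, [478.6, 1.3], [446.4, -0.4])]
```

View pics/w1.png

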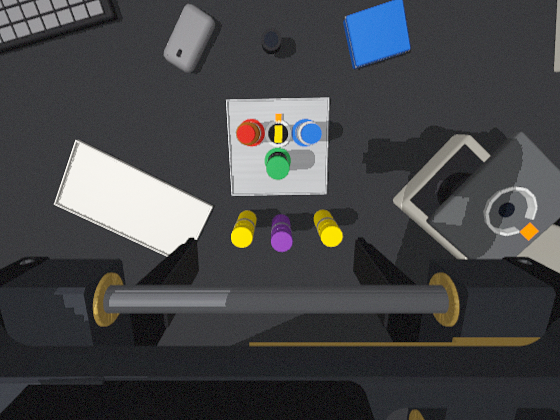

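>>> arm_command([
  [16, -12, 50, 0.4, 1],
  [32, -25, 100, 0.4, 1],
  [48, -38, 150, 0.4, 1],
  [65, -50, 190, 0.4, 1],
  [65, -50, 240, 0.4, 1],
])

```text
t: 3.15
eef_pos: [626.2, 55.1, 223.5]
tcp_rot: [3.141, -0.0, -0.004]
ft_force: [0.5, 0.5, -0.2]
opening: 0.999
grip_force: 0.0
```

>>> arm_command([
  [0, 0, 40, 0, 1],
  [0, 0, 70, 0, 1],
  [0, 0, 70, 0, 1],
])

```text
t: 3.45
eef_pos: [623.1, 54.1, 151.4]
tcp_rot: [3.141, 0.008, -0.005]
ft_force: [-0.6, -0.4, -0.2]
opening: 1.001
grip_force: 0.0
```

>>> arm_command([
  [0, 0, 0, 0, 1],
  [0, 0, 0, 0, 1],
])

```text
t: 3.65
eef_pos: [626.1, 54.7, 157.9]
tcp_rot: [3.141, -0.003, -0.006]
ft_force: [-0.0, 1.4, -0.3]
opening: 0.998
grip_force: 0.0
```

>>> arm_command([
  [1, -5, 20, 0, 1],
  [1, -5, 50, 0, 1],
  [1, -5, 75, 0, 1],
  [1, -5, 90, 0, 1],
  [1, -5, 92, 0, 1],
])

```text
t: 4.15
eef_pos: [626.3, 60.1, 63.6]
tcp_rot: [3.141, 0.001, -0.006]
ft_force: [0.9, 0.5, 0.4]
opening: 1.0
grip_force: 0.0
```

>>> arm_command([
  [0, 0, 0, 0, 0.6],
  [0, 0, 0, 0, 0.3],
  [0, 0, 0, 0, 0.3],
  [0, 0, 0, 0, 0.3],
  [0, 0, 0, 0, 0.3],
])

```text
t: 4.65
eef_pos: [626.6, 60.2, 64.5]
tcp_rot: [3.142, -0.001, -0.006]
ft_force: [0.3, 0.0, -0.1]
opening: 0.637
grip_force: 0.0
```

>>> arm_command([
  [0, 0, 0, 0, 0.3],
  [0, 0, 0, 0, 0.3],
  [0, 0, 0, 0, 0.3],
  [0, 0, 0, 0, 0.3],
  [0, 0, 0, 0, 0.3],
])

```text
t: 5.15
eef_pos: [626.4, 60.2, 64.0]
tcp_rot: [3.142, 0.0, -0.006]
ft_force: [0.4, 0.3, -0.3]
opening: 0.413
grip_force: 30.0
```

>>> arm_command([
  [0, 0, 0, 0, 0.3],
  [0, 0, 0, 0, 0.3],
])

```text
t: 5.35
eef_pos: [626.4, 60.2, 64.0]
tcp_rot: [3.142, 0.0, -0.006]
ft_force: [0.7, -0.6, 0.5]
opening: 0.416
grip_force: 30.0
```

>>> arm_command([
  [0, 0, -20, 0, 0.3],
  [0, 0, -60, 0, 0.3],
  [-12, -35, -70, 0, 0.3],
  [-26, -75, -70, 0, 0.3],
  [-40, -115, -70, 0, 0.3],
])

```text
t: 5.85
eef_pos: [586.7, 176.4, 134.5]
tcp_rot: [-3.142, -0.001, -0.007]
ft_force: [1.0, -0.0, -1.5]
opening: 0.41
grip_force: 30.0
```

>>> arm_command([
  [-14, -40, 0, 0, 0.3],
  [-28, -80, 0, 0, 0.3],
  [-42, -120, 0, 0, 0.3],
  [-56, -160, 0, 0, 0.3],
  [-66, -190, 0, 0, 0.3],
])

```text
t: 6.35
eef_pos: [521.1, 368.1, 133.9]
tcp_rot: [3.142, 0.0, -0.005]
ft_force: [-0.2, -0.8, -1.4]
opening: 0.417
grip_force: 30.0
```

>>> arm_command([
  [-6, -20, 0, 0, 0.3],
  [-6, -23, 10, 0, 0.3],
  [-6, -23, 30, 0, 0.3],
  [-6, -23, 50, 0, 0.3],
  [-6, -23, 60, 0, 0.3],
])

```text
t: 6.85
eef_pos: [516.0, 387.7, 71.7]
tcp_rot: [3.14, 0.002, -0.007]
ft_force: [-0.7, 0.6, -1.3]
opening: 0.416
grip_force: 30.0
```

>>> arm_command([
  [0, 0, 0, 0, 0.3],
  [0, 0, 0, 0, 0.3],
])

```text
t: 7.05
eef_pos: [516.9, 388.6, 74.3]
tcp_rot: [-3.142, -0.0, -0.007]
ft_force: [0.0, -0.3, -0.3]
opening: 0.417
grip_force: 30.0
```

>>> arm_command([
  [0, 0, 8, 0, 0.3],
  [0, 0, 12, 0, 0.3],
  [0, 0, 13, 0, 0.3],
  [0, 0, 13.5, 0, 0.3],
  [0, 0, 14, 0, 0.3],
])

```text
t: 7.55
eef_pos: [516.6, 389.0, 60.1]
tcp_rot: [-3.142, -0.0, -0.006]
ft_force: [-0.5, -0.2, -1.8]
opening: 0.412
grip_force: 30.0
```

>>> arm_command([
  [0, 0, 0, 0, 0.3],
  [0, 0, 0, 0, 0.5],
  [0, 0, 0, 0, 0.7],
  [0, 0, 0, 0, 0.7],
  [0, 0, 0, 0, 0.7],
])

```text
t: 8.05
eef_pos: [516.5, 389.0, 60.1]
tcp_rot: [-3.142, -0.0, -0.006]
ft_force: [-0.2, 0.5, -1.7]
opening: 0.674
grip_force: 0.0
```

>>> arm_command([
  [0, 0, 0, 0, 0.7],
  [0, 0, 0, 0, 0.7],
])

```text
t: 8.25
eef_pos: [516.5, 388.9, 60.0]
tcp_rot: [3.142, -0.0, -0.006]
ft_force: [0.2, 0.2, -0.2]
opening: 0.701
grip_force: 0.0
```

>>> arm_command([
  [0, 0, -30, 0, 0.7],
  [0, 0, -75, 0, 0.85],
  [0, 0, -120, 0, 1],
  [0, 0, -140, 0, 1],
  [8, 30, -140, 0, 1],
])

```text
t: 8.75
eef_pos: [524.7, 361.3, 203.7]
tcp_rot: [-3.138, -0.005, -0.003]
ft_force: [0.0, -0.2, -0.4]
opening: 0.966
grip_force: 0.0
```

>>> arm_command([
  [11, 45, 0, 0, 1],
  [22, 90, 0, 0, 1],
  [33, 135, 0, 0, 1],
  [44, 180, 0, 0, 1],
  [55, 225, 0, 0, 1],
])

```text
t: 9.25
eef_pos: [578.0, 131.7, 200.2]
tcp_rot: [3.142, -0.0, -0.006]
ft_force: [1.2, 0.2, 0.1]
opening: 1.005
grip_force: 0.0
```

>>> arm_command([
  [12, 45, 0, 0, 1],
  [23, 90, 0, 0, 1],
  [34, 130, 0, 0, 1],
  [45, 165, 0, 0, 1],
  [49, 180, 0, 0, 1],
])

```text
t: 9.75
eef_pos: [626.3, -49.7, 199.9]
tcp_rot: [3.141, -0.0, -0.009]
ft_force: [-0.2, 0.4, -0.0]
opening: 1.001
grip_force: 0.0
```

>>> arm_command([
  [0, 0, 0, 0, 1],
  [0, 0, 0, 0, 1],
])

```text
t: 9.95
eef_pos: [625.5, -46.1, 199.9]
tcp_rot: [-3.141, 0.0, -0.006]
ft_force: [-0.3, 0.1, 0.9]
opening: 0.999
grip_force: 0.0
```

>>> arm_command([
  [2.5, 1.5, 40, 0, 1],
  [2.5, 1.5, 80, 0, 1],
  [2.5, 1.5, 115, 0, 1],
  [2.5, 1.5, 133, 0, 1],
  [2.5, 1.5, 136, 0, 1],
])

```text
t: 10.45
eef_pos: [627.0, -46.3, 61.9]
tcp_rot: [-3.141, 0.004, -0.004]
ft_force: [-0.5, 1.0, 0.2]
opening: 0.999
grip_force: 0.0
```

>>> arm_command([
  [0, 0, 0, 0, 0.7],
  [0, 0, 0, 0, 0.3],
  [0, 0, 0, 0, 0.3],
  [0, 0, 0, 0, 0.3],
  [0, 0, 0, 0, 0.3],
])

```text
t: 10.95
eef_pos: [628.4, -48.3, 64.6]
tcp_rot: [3.141, -0.001, -0.006]
ft_force: [-0.5, 0.0, -0.5]
opening: 0.635
grip_force: 0.0
```

>>> arm_command([
  [0, 0, 0, 0, 0.3],
  [0, 0, 0, 0, 0.3],
  [0, 0, 0, 0, 0.3],
  [0, 0, 0, 0, 0.3],
  [0, 0, 0, 0, 0.3],
])

```text
t: 11.45
eef_pos: [628.3, -48.3, 64.0]
tcp_rot: [3.141, -0.0, -0.006]
ft_force: [-0.7, 0.8, 0.1]
opening: 0.419
grip_force: 29.9
```

>>> arm_command([
  [0, 0, -20, 0, 0.3],
  [0, 0, -60, 0, 0.3],
  [0, 0, -105, 0, 0.3],
  [0, 0, -135, 0, 0.3],
  [-8, -20, -140, 0, 0.3],
])

```text
t: 11.95
eef_pos: [622.0, -29.5, 207.6]
tcp_rot: [3.14, -0.006, -0.008]
ft_force: [0.2, 0.4, -1.7]
opening: 0.415
grip_force: 29.9
```

>>> arm_command([
  [-16, -38, 0, 0, 0.3],
  [-32, -76, 0, 0, 0.3],
  [-48, -114, 0, 0, 0.3],
  [-64, -152, 0, 0, 0.3],
  [-80, -190, 0, 0, 0.3],
])

```text
t: 12.45
eef_pos: [539.6, 164.2, 202.8]
tcp_rot: [3.141, 0.002, -0.006]
ft_force: [0.6, 0.1, -2.8]
opening: 0.41
grip_force: 29.9
```

>>> arm_command([
  [-16, -38, 0, 0, 0.3],
  [-32, -76, 0, 0, 0.3],
  [-48, -114, 0, 0, 0.3],
  [-60, -140, 0, 0, 0.3],
  [-63, -150, 10, 0, 0.3],
])

```text
t: 12.95
eef_pos: [477.5, 315.2, 193.6]
tcp_rot: [-3.141, 0.0, -0.003]
ft_force: [0.3, -0.0, -2.0]
opening: 0.413
grip_force: 29.9
```

>>> arm_command([
  [0, 0, 30, 0, 0.3],
  [0, 0, 70, 0, 0.3],
  [0, 0, 100, 0, 0.3],
  [0, 0, 115, 0, 0.3],
  [0, 0, 120, 0, 0.3],
])

```text
t: 13.45
eef_pos: [478.1, 311.7, 71.1]
tcp_rot: [3.139, 0.004, -0.007]
ft_force: [-0.2, 0.1, -1.4]
opening: 0.409
grip_force: 29.9
```

>>> arm_command([
  [0, 0, 0, 0, 0.3],
  [0, 0, 0, 0, 0.3],
])

```text
t: 13.65
eef_pos: [479.7, 312.6, 74.4]
tcp_rot: [-3.141, -0.001, -0.006]
ft_force: [0.3, 0.1, -1.3]
opening: 0.414
grip_force: 29.9
```

>>> arm_command([
  [0, 0, 8, 0, 0.3],
  [0, 0, 12, 0, 0.3],
  [0, 0, 13.5, 0, 0.3],
  [0, 0, 14.2, 0, 0.3],
  [0, 0, 14.2, 0, 0.3],
])

```text
t: 14.15
eef_pos: [479.6, 312.7, 60.0]
tcp_rot: [3.142, -0.0, -0.006]
ft_force: [-0.8, -0.6, -0.0]
opening: 0.41
grip_force: 29.9
```

>>> arm_command([
  [0, 0, 0, 0, 0.5],
  [0, 0, 0, 0, 0.7],
  [0, 0, 0, 0, 0.7],
  [0, 0, 0, 0, 0.7],
  [0, 0, 0, 0, 0.7],
])

```text
t: 14.65
eef_pos: [479.5, 312.7, 59.8]
tcp_rot: [3.142, -0.0, -0.006]
ft_force: [-0.2, 0.5, -0.6]
opening: 0.693
grip_force: 0.0
```

>>> arm_command([
  [0, 0, -30, 0, 0.7],
  [0, 0, -75, 0, 0.7],
  [0, 0, -120, 0, 0.9],
  [0, 0, -140, 0, 1],
  [5, 20, -140, 0, 1],
])

```text
t: 15.15
eef_pos: [485.1, 294.2, 203.2]
tcp_rot: [-3.139, -0.005, -0.004]
ft_force: [-0.5, 0.1, 0.6]
opening: 0.894
grip_force: 0.0
```

>>> arm_command([
  [14, 45, 0, 0, 1],
  [28, 90, 0, 0, 1],
  [42, 135, 0, 0, 1],
  [54, 180, 0, 0, 1],
  [68, 225, 0, 0, 1],
])

```text
t: 15.65
eef_pos: [551.1, 65.4, 200.0]
tcp_rot: [3.142, -0.0, -0.006]
ft_force: [0.8, 0.3, 0.0]
opening: 0.997
grip_force: 0.0
```

>>> arm_command([
  [12, 35, 0, 0, 1],
  [17, 52, 0, 0, 1],
  [18, 60, 0, 0, 1],
  [18, 60, 0, 0, 1],
  [18, 60, 0, 0, 1],
])

```text
t: 16.15
eef_pos: [568.2, 8.3, 199.8]
tcp_rot: [-3.141, 0.0, -0.005]
ft_force: [0.7, 0.4, -0.6]
opening: 1.0
grip_force: 0.0
```

>>> arm_command([
  [3.5, 1, 40, 0, 1],
  [3.5, 1, 80, 0, 1],
  [3.5, 1, 115, 0, 1],
  [3.5, 1, 133, 0, 1],
  [3.5, 1, 136, 0, 1],
])

```text
t: 16.65
eef_pos: [570.8, 7.6, 61.8]
tcp_rot: [-3.141, 0.004, -0.004]
ft_force: [-0.6, -0.4, 0.1]
opening: 0.999
grip_force: 0.0
```

>>> arm_command([
  [0, 0, 0, 0, 0.7],
  [0, 0, 0, 0, 0.3],
  [0, 0, 0, 0, 0.3],
  [0, 0, 0, 0, 0.3],
  [0, 0, 0, 0, 0.3],
])

```text
t: 17.15
eef_pos: [572.3, 6.1, 64.4]
tcp_rot: [3.141, -0.001, -0.006]
ft_force: [1.0, -0.3, 0.6]
opening: 0.638
grip_force: 0.0
```

>>> arm_command([
  [0, 0, 0, 0, 0.3],
  [0, 0, 0, 0, 0.3],
  [0, 0, 0, 0, 0.3],
  [0, 0, 0, 0, 0.3],
  [0, 0, 0, 0, 0.3],
])

```text
t: 17.65
eef_pos: [572.1, 6.1, 63.8]
tcp_rot: [3.141, 0.0, -0.006]
ft_force: [-0.3, -0.4, 1.4]
opening: 0.416
grip_force: 30.0
```

>>> arm_command([
  [0, 0, -20, 0, 0.3],
  [0, 0, -60, 0, 0.3],
  [0, 0, -105, 0, 0.3],
  [0, 0, -135, 0, 0.3],
  [-5, -15, -140, 0, 0.3],
])

```text
t: 18.15
eef_pos: [568.7, 20.3, 207.3]
tcp_rot: [3.141, -0.006, -0.008]
ft_force: [-0.3, -0.6, -1.3]
opening: 0.416
grip_force: 30.0
```

>>> arm_command([
  [-18, -36, 0, 0, 0.3],
  [-38, -72, 0, 0, 0.3],
  [-60, -108, 0, 0, 0.3],
  [-82, -144, 0, 0, 0.3],
  [-104, -180, 0, 0, 0.3],
])

```text
t: 18.65
eef_pos: [462.4, 203.3, 202.7]
tcp_rot: [3.141, 0.002, -0.006]
ft_force: [0.8, 1.0, -0.8]
opening: 0.418
grip_force: 30.0
```

>>> arm_command([
  [-16, -25, 0, 0, 0.3],
  [-23, -35, 10, 0, 0.3],
  [-23, -35, 40, 0, 0.3],
  [-23, -35, 80, 0, 0.3],
  [-23, -35, 100, 0, 0.3],
])

```text
t: 19.15
eef_pos: [439.9, 236.2, 100.3]
tcp_rot: [3.14, 0.004, -0.006]
ft_force: [-0.2, -0.8, -1.1]
opening: 0.418
grip_force: 30.0
```

>>> arm_command([
  [0, 0, 15, 0, 0.3],
  [0, 0, 25, 0, 0.3],
  [0, 0, 30, 0, 0.3],
  [0, 0, 30, 0, 0.3],
  [0, 0, 30, 0, 0.3],
])

```text
t: 19.65
eef_pos: [441.8, 236.9, 74.2]
tcp_rot: [-3.141, -0.001, -0.006]
ft_force: [-0.2, -0.3, -0.7]
opening: 0.418
grip_force: 30.0
```

>>> arm_command([
  [0, 0, 8, 0, 0.3],
  [0, 0, 12, 0, 0.3],
  [0, 0, 13.5, 0, 0.3],
  [0, 0, 14.2, 0, 0.3],
  [0, 0, 14.2, 0, 0.3],
])

```text
t: 20.15
eef_pos: [441.4, 236.9, 59.8]
tcp_rot: [3.141, 0.0, -0.006]
ft_force: [-2.1, 0.1, 3.4]
opening: 0.416
grip_force: 30.0
```

>>> arm_command([
  [0, 0, 0, 0, 0.5],
  [0, 0, 0, 0, 0.7],
  [0, 0, 0, 0, 0.7],
  [0, 0, 0, 0, 0.7],
  [0, 0, 0, 0, 0.7],
])

```text
t: 20.65
eef_pos: [441.6, 236.9, 59.6]
tcp_rot: [3.142, -0.0, -0.006]
ft_force: [0.4, 0.6, 0.2]
opening: 0.693
grip_force: 0.0
```

>>> arm_command([
  [0, 0, -30, 0, 0.7],
  [0, 0, -75, 0, 0.7],
  [0, 0, -125, 0, 0.9],
  [0, 0, -175, 0, 1],
  [0, 0, -225, 0, 1],
])

```text
t: 21.15
eef_pos: [441.0, 236.7, 286.8]
tcp_rot: [3.142, -0.0, -0.006]
ft_force: [1.3, 0.8, -0.9]
opening: 0.896
grip_force: 0.0
```

>>> arm_command([
  [22, 35, -20, 0, 1],
  [44, 70, -30, 0, 1],
  [66, 105, -30, 0, 1],
  [88, 140, -30, 0, 1],
  [110, 175, -30, 0, 1],
])

```text
t: 21.65
eef_pos: [551.0, 59.7, 314.7]
tcp_rot: [3.142, -0.0, -0.006]
ft_force: [0.2, 0.9, -0.6]
opening: 1.003
grip_force: 0.0
```

>>> arm_command([
  [15, 35, 0, 0, 1],
  [23, 55, 0, 0, 1],
  [23, 55, 0, 0, 1],
  [23, 55, 0, 0, 1],
  [23, 55, 0, 0, 1],
])

```text
t: 22.15
eef_pos: [572.7, 7.0, 314.7]
tcp_rot: [-3.141, 0.0, -0.005]
ft_force: [0.4, 0.5, 0.2]
opening: 1.0
grip_force: 0.0
```

```bash
python3 - <<'E'
from h import *;from cell import env;import pickle
c=shot(env,'w2');pickle.dump(c,open('w2.pkl','wb'))
for col in HUE: print(col,[(b[0],float(b[1]),float(b[2]),*map(int,b[3:]),plane(c,b[1],b[2],7).round(1)[:2].tolist(),plane(c,b[1],b[2],54).round(1)[:2].tolist()) for b in blobs(c,col,40)[0][:5]])
for n in('scene','top'):
  k=env.read_camera(n);cv2.imwrite(f'pics/{n}2.png',k['frame'][...,::-1])
  pickle.dump(k,open(n+'2.pkl','wb'))
  for col in('red','blue','green'): print(n,col,[(b[0],float(b[1]),float(b[2]),*map(int,b[3:])) for b in blobs(k,col,40)[0][:4]])
E
```

```text
[572.7   7.  314.7] [-3.1415e+00  1.0000e-04 -5.5000e-03]
red [(943, 241.5, 142.1, 225, 125, 34, 35, [626.9, 59.6], [628.9, 54.4]), (46, 1.3, 232.1, 0, 225, 5, 14, [481.8, 467.3], [498.1, 422.0])]
orange [(815, 15.6, 223.1, 0, 209, 35, 34, [497.5, 439.6], [512.3, 397.0]), (174, 50.0, 209.8, 37, 201, 21, 22, [520.1, 377.8], [532.6, 341.2])]
yellow [(772, 231.4, 272.0, 215, 256, 32, 30, [406.6, 84.9], [430.3, 77.2]), (753, 343.1, 270.4, 329, 253, 32, 33, [408.7, -109.2], [432.2, -97.8]), (355, 332.8, 247.1, 322, 237, 28, 28, [452.2, -89.3], [471.4, -79.9]), (334, 239.3, 248.8, 224, 240, 27, 23, [449.8, 69.6], [469.3, 63.3]), (247, 275.9, 143.8, 271, 133, 11, 23, [624.1, 6.4], [626.4, 6.4])]
green [(845, 275.9, 177.2, 260, 161, 33, 33, [572.1, 6.7], [579.5, 6.7]), (43, 126.0, 278.4, 124, 271, 5, 14, [395.2, 270.0], [420.0, 244.0])]
blue [(3453, 406.2, 21.8, 366, 0, 85, 56, [790.2, -176.9], [776.1, -158.9]), (950, 310.6, 141.1, 294, 124, 34, 35, [627.9, -47.2], [629.8, -41.9]), (336, 51.7, 252.7, 32, 245, 36, 15, [444.3, 390.3], [464.2, 352.5]), (252, 368.2, 28.5, 361, 0, 16, 58, [782.1, -124.3], [768.8, -111.4]), (113, 89.8, 235.8, 76, 228, 21, 21, [474.5, 320.1], [491.5, 289.2])]
purple [(563, 281.9, 273.9, 269, 261, 28, 24, [402.5, -2.9], [426.6, -2.0]), (297, 280.9, 252.3, 269, 244, 25, 21, [443.1, -1.2], [463.2, -0.5])]
scene red [(436, 305.2, 282.0, 293, 271, 25, 23), (213, 465.6, 213.6, 458, 206, 17, 16)]
scene blue [(2997, 180.0, 361.4, 150, 330, 63, 64), (2219, 404.7, 30.0, 380, 0, 50, 61), (2094, 540.5, 33.0, 514, 0, 46, 63), (436, 254.8, 280.9, 243, 270, 25, 23)]
scene green [(318, 281.0, 258.0, 270, 250, 23, 19), (317, 386.6, 186.5, 378, 177, 19, 20)]
top red [(162, 104.9, 218.2, 97, 212, 16, 14)]
top blue [(1420, 347.8, 113.9, 324, 93, 49, 44), (191, 137.5, 235.1, 130, 228, 16, 15)]
top green [(123, 168.7, 249.8, 162, 244, 16, 16)]
```

View pics/w2.png

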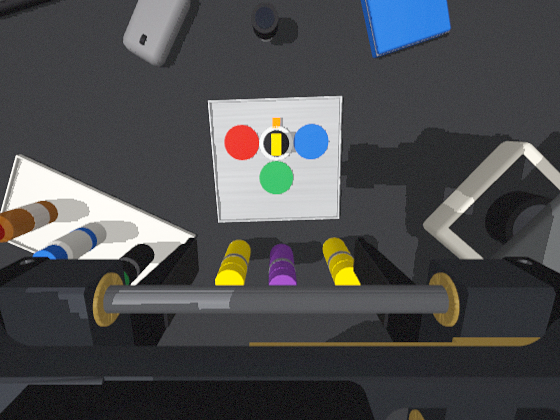

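View pics/scene2.png

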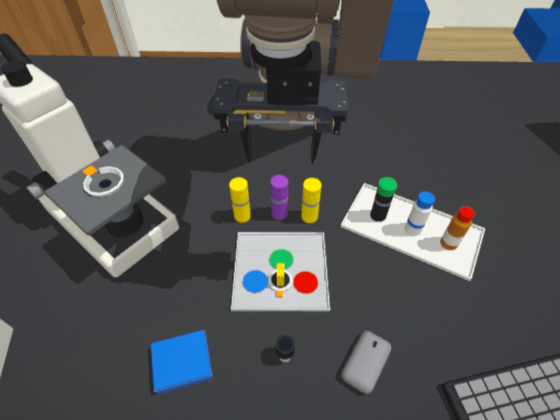

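```bash
python3 - <<'E'
from h import *;import pickle
c=pickle.load(open('w2.pkl','rb'));k=pickle.load(open('scene2.pkl','rb'))
lw=[b for b in blobs(c,'orange',8)[0] if 260<b[1]<295 and 105<b[2]<130];ls=[b for b in blobs(k,'orange',8)[0] if 265<b[1]<295 and 280<b[2]<305]
print([plane(c,b[1],b[2],11).round(1) for b in lw],[plane(k,b[1],b[2],11).round(1) for b in ls])
b=[b for b in blobs(k,'yellow',8)[0] if 250<b[2]<300][0];print(b[:3],tri(ray(k,b[1],b[2]),ray(c,275.9,143.8)))
# bar orientation in wrist view
h=blobs(c,'yellow',40);i=h[1]==h[1][144,276];y,x=np.nonzero(i);print(cv2.minAreaRect(np.c_[x,y].astype(np.float32)))
# collar via wrist w1 (visible on right) 
w=pickle.load(open('w1.pkl','rb'));X,Y=478,182;cr=w['frame'][Y:Y+60,X:X+70]
m=cv2.inRange(cv2.cvtColor(cr,cv2.COLOR_RGB2HSV),(0,0,130),(180,60,255));cs=[q for q in cv2.findContours(m,0,1)[0] if cv2.contourArea(q)>50]
cs=max(cs,key=cv2.contourArea);e=cv2.fitEllipse(cv2.convexHull((cs[:,0]+[X,Y]).astype(np.float32)));print(e,plane(w,*e[0],195),plane(w,529.2,230.7,186))
E
```

```text
[] []
(179, np.float64(279.9), np.float64(274.4)) (array([625.38873878,   6.48746224,  33.70459207]), np.float64(0.04768994083564631))
((276.0, 144.0), (22.0, 10.0), 90.0)
((511.12060546875, 210.65264892578125), (45.300621032714844, 55.481689453125), 52.39599609375) [ 520.49109303 -340.25296082  195.        ] [ 486.26832885 -382.40018899  186.        ]
```

>>> arm_command([
  [30, 0, 30, -8.5, 1],
  [50, 1, 50, -17, 1],
  [54, 1, 80, -25, 1],
  [54, 1, 80, -33, 1],
  [54, 1, 80, -40, 1],
])

```text
t: 22.8
eef_pos: [626.8, 5.5, 233.5]
tcp_rot: [-3.14, 0.001, 0.698]
ft_force: [0.7, 0.4, 0.3]
opening: 0.996
grip_force: 0.0
```

>>> arm_command([
  [0, 0, 0, -8, 1],
  [0, 0, 0, -16, 1],
  [0, 0, 0, -24, 1],
  [0, 0, 0, -32, 1],
  [0, 0, 0, -40, 1],
])

```text
t: 23.3
eef_pos: [627.0, 5.5, 234.8]
tcp_rot: [3.141, 0.0, 1.397]
ft_force: [0.1, -0.2, 0.3]
opening: 0.996
grip_force: 0.0
```

>>> arm_command([
  [0, 0, 0, -8, 1],
  [0, 0, 0, -16, 1],
  [0, 0, 0, -24, 1],
  [0, 0, 0, -32, 1],
  [0, 0, 0, -40, 1],
])

```text
t: 23.8
eef_pos: [627.0, 5.5, 234.8]
tcp_rot: [3.141, 0.0, 2.095]
ft_force: [-0.3, -0.8, -0.3]
opening: 1.0
grip_force: 0.0
```

>>> arm_command([
  [0, 0, 0, -8, 1],
  [0, 0, 0, -16, 1],
  [0, 0, 0, -24, 1],
  [0, 0, 0, -32, 1],
  [0, 0, 0, -40, 1],
])

```text
t: 24.3
eef_pos: [626.9, 5.5, 234.8]
tcp_rot: [-3.142, 0.0, 2.793]
ft_force: [0.0, 0.2, 0.5]
opening: 1.002
grip_force: 0.0
```

>>> arm_command([
  [0, 0, 0, -8, 1],
  [0, 0, 0, -16, 1],
  [0, 0, 0, -20, 1],
  [0, 0, 0, -20, 1],
  [0, 0, 0, -20, 1],
])

```text
t: 24.8
eef_pos: [627.0, 5.2, 234.7]
tcp_rot: [-3.142, 0.0, 3.134]
ft_force: [1.0, -0.1, 0.1]
opening: 0.999
grip_force: 0.0
```

```bash
python3 - <<'E'
from h import *;from cell import env;import pickle
c2=pickle.load(open('w2.pkl','rb'));c=shot(env,'w3');pickle.dump(c,open('w3.pkl','rb'.replace('r','w')))
def px(c,p):
    q=np.linalg.inv(c['world_from_camera'])@np.r_[p,1];return np.array([q[0]/q[2]*f(c)+c['cx'],q[1]/q[2]*f(c)+c['cy']])
for c in(c2,c):
    p=px(c,[627,6.4,12]);r=int(30*f(c)/600)+12;x,y=(p-r).astype(int);cr=c['frame'][max(y,0):y+2*r,x:x+2*r]
    h=cv2.cvtColor(cr,cv2.COLOR_RGB2HSV);m=cv2.inRange(h,(0,0,0),(180,255,60))
    cs=max(cv2.findContours(m,0,1)[0],key=cv2.contourArea)
    allp=np.vstack([q for q in cv2.findContours(m,0,1)[0] if cv2.contourArea(q)>10])
    e=cv2.fitEllipse(cv2.convexHull(allp));ctr=(e[0][0]+x,e[0][1]+max(y,0));print(p,e,plane(c,*ctr,12).round(1))
    o=cv2.inRange(h,(5,90,60),(22,255,255));yy,xx=np.nonzero(o);print('lug',len(xx),plane(c,xx.mean()+x,yy.mean()+max(y,0),11).round(1))
    cv2.imwrite('pics/c%d.png'%x,cv2.resize(cr,None,fx=4,fy=4,interpolation=2)[...,::-1]);print(x)
E
cp pics/w3.png pics/w3v.png
```

```text
[627.    5.2 234.7] [-3.1415e+00  1.0000e-04  3.1337e+00]
[275.91769264 142.01587781] ((28.170026779174805, 27.97210693359375), (24.14881706237793, 24.588878631591797), 179.0899658203125) [625.6   6.   12. ]
lug 78 [656.3   6.5  11. ]
248
[276.45090795 186.55723248] ((27.491527557373047, 26.31963348388672), (28.104990005493164, 29.181936264038086), 77.94087219238281) [625.3   6.5  12. ]
lug 85 [655.    6.4  11. ]
249
```

View pics/w3v.png

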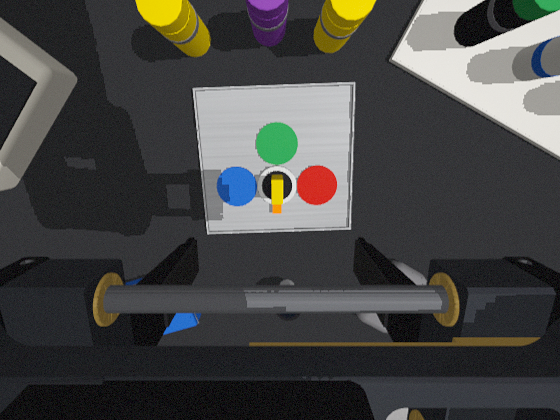

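>>> arm_command([
  [1.7, 1.2, 40, 0, 0.5],
  [1.7, 1.2, 85, 0, 0.5],
  [1.7, 1.2, 130, 0, 0.5],
  [1.7, 1.2, 165, 0, 0.5],
  [1.7, 1.2, 190, 0, 0.5],
])

```text
t: 25.35
eef_pos: [624.6, 6.1, 42.2]
tcp_rot: [3.141, -0.002, 3.134]
ft_force: [0.3, -0.5, -0.1]
opening: 0.635
grip_force: 0.0
```

>>> arm_command([
  [0, 0, 12, 0, 0.5],
  [0, 0, 22, 0, 0.5],
  [0, 0, 26, 0, 0.5],
  [0, 0, 26, 0, 0.5],
  [0, 0, 26, 0, 0.5],
])

```text
t: 25.85
eef_pos: [625.9, 5.9, 19.6]
tcp_rot: [-3.141, 0.002, 3.135]
ft_force: [0.2, 0.1, -0.6]
opening: 0.498
grip_force: 0.0
```

>>> arm_command([
  [0, 0, 0, 0, 0.2],
  [0, 0, 0, 0, 0.05],
  [0, 0, 0, 0, 0.05],
  [0, 0, 0, 0, 0.05],
  [0, 0, 0, 0, 0.05],
])

```text
t: 26.35
eef_pos: [625.4, 6.0, 18.7]
tcp_rot: [-3.142, 0.0, 3.135]
ft_force: [-0.4, 0.3, 0.7]
opening: 0.147
grip_force: 30.0
```

>>> arm_command([
  [0, 0, 0, 0, 0.05],
  [0, 0, 0, 0, 0.05],
  [0, 0, 0, 0, 0.05],
])

```text
t: 26.65
eef_pos: [625.4, 6.0, 18.7]
tcp_rot: [-3.142, 0.0, 3.135]
ft_force: [-0.7, 0.1, 2.4]
opening: 0.142
grip_force: 30.0
```

>>> arm_command([
  [0, 0, -20, 0, 0.05],
  [0, 0, -60, 0, 0.05],
  [0, 0, -105, 0, 0.05],
  [0, 0, -150, 0, 0.05],
  [0, 0, -195, 0, 0.05],
])

```text
t: 27.15
eef_pos: [625.0, 6.0, 215.2]
tcp_rot: [-3.142, -0.001, 3.135]
ft_force: [1.0, -0.2, -2.0]
opening: 0.148
grip_force: 30.0
```

>>> arm_command([
  [0, 0, -45, 0, 0.05],
  [5, -25, -80, 0, 0.05],
  [15, -60, -88, 0, 0.05],
  [25, -100, -88, 0, 0.05],
  [37, -140, -88, 0, 0.05],
])

```text
t: 27.65
eef_pos: [587.0, -134.9, 301.8]
tcp_rot: [-3.141, 0.0, 3.136]
ft_force: [0.5, -0.1, -1.6]
opening: 0.144
grip_force: 30.0
```

>>> arm_command([
  [13, -40, 0, 0, 0.05],
  [26, -80, 0, 0, 0.05],
  [39, -120, 0, 0, 0.05],
  [52, -160, 0, 0, 0.05],
  [64, -195, 0, 0, 0.05],
])

```text
t: 28.15
eef_pos: [521.3, -330.2, 301.4]
tcp_rot: [3.141, -0.0, 3.135]
ft_force: [-0.3, 0.4, -0.3]
opening: 0.143
grip_force: 30.0
```

>>> arm_command([
  [4, -10, 0, 8, 0.05],
  [4, -10, 0, 16, 0.05],
  [4, -10, 0, 24, 0.05],
  [4, -10, 0, 32, 0.05],
  [4, -10, 0, 40, 0.05],
])

```text
t: 28.65
eef_pos: [518.0, -338.4, 301.3]
tcp_rot: [-3.141, -0.001, 2.431]
ft_force: [-0.1, 0.6, -0.9]
opening: 0.151
grip_force: 30.0
```

>>> arm_command([
  [0, 0, 0, 8, 0.05],
  [0, 0, 0, 16, 0.05],
  [0, 0, 0, 24, 0.05],
  [0, 0, 0, 32, 0.05],
  [0, 0, 0, 40, 0.05],
])

```text
t: 29.15
eef_pos: [518.1, -338.3, 301.3]
tcp_rot: [-3.141, -0.0, 1.733]
ft_force: [-0.4, 0.1, -0.6]
opening: 0.148
grip_force: 30.0
```

>>> arm_command([
  [0, 0, 0, 8, 0.05],
  [0, 0, 0, 16, 0.05],
  [0, 0, 0, 24, 0.05],
  [0, 0, 0, 32, 0.05],
  [0, 0, 0, 40, 0.05],
])

```text
t: 29.65
eef_pos: [518.1, -338.3, 301.3]
tcp_rot: [-3.141, -0.0, 1.035]
ft_force: [0.8, -0.6, -1.3]
opening: 0.147
grip_force: 30.0
```

>>> arm_command([
  [0, 0, 0, 5, 0.05],
  [0, 0, 0, 8.6, 0.05],
  [0, 0, 0, 8.6, 0.05],
  [0, 0, 0, 8.6, 0.05],
])

```text
t: 30.05
eef_pos: [518.2, -338.3, 301.4]
tcp_rot: [-3.141, 0.0, 0.893]
ft_force: [0.6, -0.2, -1.1]
opening: 0.142
grip_force: 30.0
```

>>> arm_command([
  [-0.3, 2.4, 30, 0, 0.05],
  [-0.3, 2.4, 60, 0, 0.05],
  [-0.3, 2.4, 74, 0, 0.05],
  [-0.3, 2.4, 78, 0, 0.05],
  [-0.3, 2.4, 78, 0, 0.05],
])

```text
t: 30.55
eef_pos: [520.0, -340.1, 223.5]
tcp_rot: [-3.141, 0.0, 0.892]
ft_force: [-0.1, 1.2, -1.0]
opening: 0.139
grip_force: 30.0
```

```bash
python3 - <<'E'
from h import *;from cell import env
s=env.state();print(s['eef_pos'],s['tcp_rot'])
a=env.read_camera('scene')['frame'][130:230,40:160];b=env.read_camera('top')['frame'][150:270,390:520]
cv2.imwrite('pics/m1.png',np.hstack([cv2.resize(a,(400,400),interpolation=2),cv2.resize(b,(400,400),interpolation=2)])[...,::-1])
E
```

```text
[ 519.96059536 -340.13386479  223.51064462] [-3.14109800e+00  3.89171628e-05  8.91784205e-01]
```

View pics/m1.png

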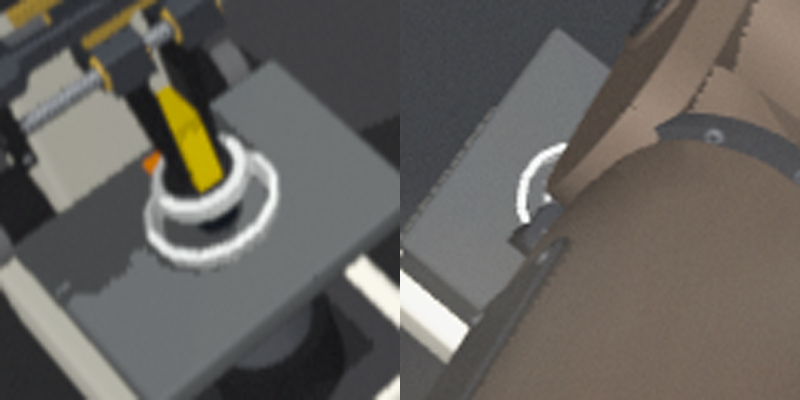

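>>> arm_command([
  [0, 0, 5, 0, 0.05],
  [0, 0, 10, 0, 0.05],
  [0, 0, 14, 0, 0.05],
  [0, 0, 16, 0, 0.05],
  [0, 0, 16, 0, 0.05],
])

```text
t: 31.15
eef_pos: [519.9, -340.0, 207.3]
tcp_rot: [-3.141, 0.0, 0.891]
ft_force: [1.6, -0.3, -0.7]
opening: 0.144
grip_force: 30.0
```

>>> arm_command([
  [0, 0, 2, 0, 0.05],
  [0, 0, 4, 0, 0.05],
  [0, 0, 6, 0, 0.05],
  [0, 0, 6, 0, 0.05],
])

```text
t: 31.55
eef_pos: [519.8, -340.1, 201.4]
tcp_rot: [-3.141, 0.0, 0.891]
ft_force: [-0.3, -0.1, -1.2]
opening: 0.148
grip_force: 30.0
```

>>> arm_command([
  [0, 0, 1, 0, 0.05],
  [0, 0, 1.5, 0, 0.05],
  [0, 0, 1.8, 0, 0.05],
  [0, 0, 1.8, 0, 0.05],
])

```text
t: 31.95
eef_pos: [519.9, -340.1, 199.8]
tcp_rot: [3.142, 0.0, 0.891]
ft_force: [0.3, 0.1, -1.2]
opening: 0.147
grip_force: 30.0
```

>>> arm_command([
  [0, 0, 0, 0, 0.2],
  [0, 0, 0, 0, 0.35],
  [0, 0, 0, 0, 0.4],
  [0, 0, 0, 0, 0.4],
  [0, 0, 0, 0, 0.4],
])

```text
t: 32.45
eef_pos: [519.9, -340.1, 199.9]
tcp_rot: [3.141, 0.0, 0.891]
ft_force: [-0.9, -0.5, -1.0]
opening: 0.395
grip_force: 0.0
```

```bash
python3 - <<'E'
from h import *;from cell import env
a=env.read_camera('scene')['frame'][130:230,40:160]
cv2.imwrite('pics/m2.png',cv2.resize(a,(600,500),interpolation=2)[...,::-1])
E
```

```text
(no output)
```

View pics/m2.png

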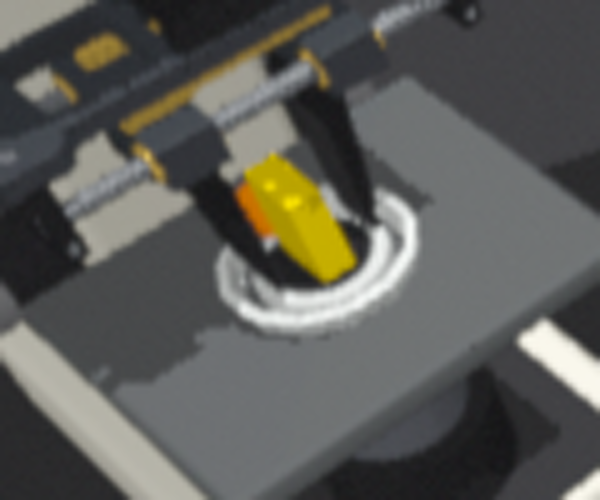

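>>> arm_command([
  [0, 0, -15, 0, 0.4],
  [0, 0, -50, 0, 0.4],
  [0, 0, -95, 0, 0.7],
  [0, 0, -140, 0, 1],
  [0, 0, -180, 0, 1],
])

```text
t: 33.0
eef_pos: [519.8, -340.0, 382.3]
tcp_rot: [3.14, 0.0, 0.891]
ft_force: [0.2, 0.2, -0.4]
opening: 0.594
grip_force: 0.0
```

```bash
python3 - <<'E'
from h import *;from cell import env;import pickle
c=shot(env,'w4');pickle.dump(c,open('w4.pkl','wb'))
k=env.read_camera('scene');pickle.dump(k,open('scene4.pkl','wb'))
def px(c,p):
    q=np.linalg.inv(c['world_from_camera'])@np.r_[p,1];return np.array([q[0]/q[2]*f(c)+c['cx'],q[1]/q[2]*f(c)+c['cy']])
p=px(c,[520,-340,190]);print(p)
x,y=[int(max(0,v)) for v in p-60];a=c['frame'][y:y+120,x:x+120];print(x,y)
cv2.imwrite('pics/m3.png',np.hstack([cv2.resize(a,(400,400),interpolation=2),cv2.resize(k['frame'][130:230,50:150],(400,400),interpolation=2)])[...,::-1])
E
```

```text
[ 519.8 -340.   382.3] [3.1403e+00 1.0000e-04 8.9090e-01]
[275.50555393 191.35185242]
215 131
```

View pics/m3.png

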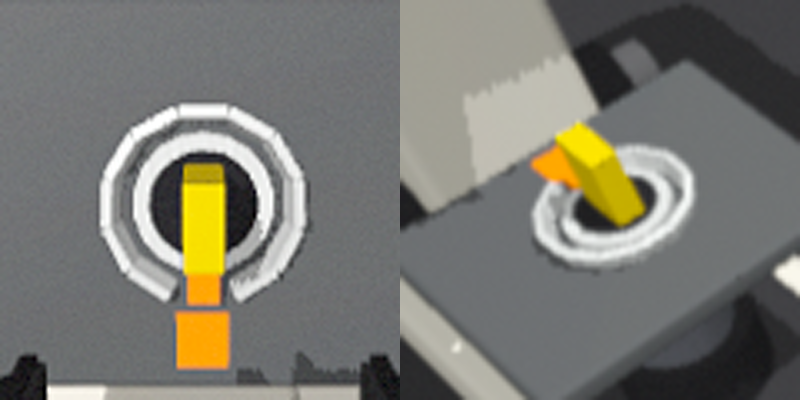

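>>> arm_command([
  [0, 0, 0, 8, 1],
  [0, 0, 0, 16, 1],
  [0, 0, 0, 24, 1],
  [0, 0, 0, 32, 1],
  [0, 0, 0, 40, 1],
])

```text
t: 33.6
eef_pos: [519.8, -340.0, 379.1]
tcp_rot: [-3.141, 0.001, 0.187]
ft_force: [0.7, 0.6, 0.2]
opening: 0.996
grip_force: 0.0
```

>>> arm_command([
  [0, 0, 0, 8, 1],
  [0, 0, 0, 11, 1],
  [0, 0, 0, 11.2, 1],
  [0, 0, 0, 11.2, 1],
])

```text
t: 34.0
eef_pos: [519.8, -340.1, 379.4]
tcp_rot: [-3.141, 0.0, -0.001]
ft_force: [-0.3, 0.3, 1.0]
opening: 0.998
grip_force: 0.0
```

>>> arm_command([
  [0, -45, 0, 0, 1],
  [0, -90, 0, 0, 1],
  [0, -135, 0, 0, 1],
  [0, -180, 0, 0, 1],
  [0, -225, 0, 0, 1],
])

```text
t: 34.5
eef_pos: [520.2, -113.4, 379.7]
tcp_rot: [3.142, -0.0, -0.001]
ft_force: [1.1, -0.4, 0.2]
opening: 0.999
grip_force: 0.0
```

>>> arm_command([
  [-8, -43, 10, 0, 1],
  [-18, -85, 25, 0, 1],
  [-28, -127, 40, 0, 1],
  [-38, -170, 55, 0, 1],
  [-48, -212, 70, 0, 1],
])

```text
t: 35.0
eef_pos: [472.3, 98.6, 309.3]
tcp_rot: [3.142, -0.0, -0.001]
ft_force: [1.3, 0.1, 0.7]
opening: 0.998
grip_force: 0.0
```

>>> arm_command([
  [-10, -40, 20, 0, 1],
  [-20, -80, 40, 0, 1],
  [-28, -115, 60, 0, 1],
  [-30, -138, 90, 0, 1],
  [-30, -138, 110, 0, 1],
])

```text
t: 35.5
eef_pos: [442.5, 237.3, 198.1]
tcp_rot: [3.141, 0.001, 0.002]
ft_force: [-0.0, 0.6, 0.0]
opening: 1.002
grip_force: 0.0
```

>>> arm_command([
  [0, 0, 0, 0, 1],
  [0, 0, 0, 0, 1],
])

```text
t: 35.7
eef_pos: [443.7, 235.0, 200.2]
tcp_rot: [3.141, 0.0, -0.002]
ft_force: [-0.2, -0.4, 0.6]
opening: 0.999
grip_force: 0.0
```

>>> arm_command([
  [-2.1, -1.9, 35, 0, 0.75],
  [-2.1, -1.9, 70, 0, 0.75],
  [-2.1, -1.9, 110, 0, 0.75],
  [-2.1, -1.9, 135, 0, 0.75],
  [-2.1, -1.9, 140, 0, 0.75],
])

```text
t: 36.2
eef_pos: [441.4, 236.3, 58.8]
tcp_rot: [3.141, 0.002, -0.003]
ft_force: [-0.5, -0.1, 0.7]
opening: 0.756
grip_force: 0.0
```

>>> arm_command([
  [0, 0, 0, 0, 0.75],
  [0, 0, 0, 0, 0.3],
  [0, 0, 0, 0, 0.3],
  [0, 0, 0, 0, 0.3],
  [0, 0, 0, 0, 0.3],
])

```text
t: 36.7
eef_pos: [441.7, 237.1, 60.5]
tcp_rot: [-3.141, -0.001, -0.003]
ft_force: [-0.2, -0.7, 0.3]
opening: 0.47
grip_force: 0.0
```

>>> arm_command([
  [0, 0, 0, 0, 0.3],
  [0, 0, 0, 0, 0.3],
  [0, 0, 0, 0, 0.3],
  [0, 0, 0, 0, 0.3],
])

```text
t: 37.1
eef_pos: [441.6, 237.1, 60.2]
tcp_rot: [-3.141, -0.001, -0.003]
ft_force: [-1.4, -1.1, 6.0]
opening: 0.418
grip_force: 30.0
```

>>> arm_command([
  [0, 0, -20, 0, 0.3],
  [0, 0, -60, 0, 0.3],
  [0, 0, -105, 0, 0.3],
  [0, 0, -135, 0, 0.3],
  [8, 14, -140, 0, 0.3],
])

```text
t: 37.6
eef_pos: [449.9, 224.0, 203.3]
tcp_rot: [-3.14, -0.005, -0.001]
ft_force: [-0.1, -0.0, -1.7]
opening: 0.415
grip_force: 30.0
```

>>> arm_command([
  [20, 36, 0, 0, 0.3],
  [40, 72, 0, 0, 0.3],
  [60, 108, 0, 0, 0.3],
  [80, 142, 0, 0, 0.3],
  [100, 176, 0, 0, 0.3],
])

```text
t: 38.1
eef_pos: [549.3, 45.1, 199.7]
tcp_rot: [3.142, 0.0, -0.003]
ft_force: [0.9, 0.3, -1.9]
opening: 0.418
grip_force: 30.0
```

>>> arm_command([
  [18, 30, 0, 0, 0.3],
  [22.5, 40.5, 10, 0, 0.3],
  [22.5, 40.5, 40, 0, 0.3],
  [22.5, 40.5, 75, 0, 0.3],
  [22.5, 40.5, 100, 0, 0.3],
])

```text
t: 38.6
eef_pos: [570.0, 6.6, 97.5]
tcp_rot: [-3.141, 0.002, -0.003]
ft_force: [0.0, -0.3, 0.2]
opening: 0.416
grip_force: 30.0
```

>>> arm_command([
  [0, 0, 15, 0, 0.3],
  [0, 0, 25, 0, 0.3],
  [0, 0, 28, 0, 0.3],
  [0, 0, 28, 0, 0.3],
  [0, 0, 28, 0, 0.3],
])

```text
t: 39.1
eef_pos: [571.6, 6.2, 72.5]
tcp_rot: [3.141, -0.001, -0.003]
ft_force: [0.1, -0.1, -1.3]
opening: 0.417
grip_force: 30.0
```

>>> arm_command([
  [0.5, -0.4, 4, 0, 0.3],
  [0.5, -0.4, 7, 0, 0.3],
  [0.5, -0.4, 8, 0, 0.3],
  [0.5, -0.4, 8.2, 0, 0.3],
  [0.5, -0.4, 8.2, 0, 0.3],
])

```text
t: 39.6
eef_pos: [571.9, 6.5, 64.2]
tcp_rot: [3.141, -0.001, -0.003]
ft_force: [-2.2, 1.0, 6.7]
opening: 0.414
grip_force: 30.0
```

>>> arm_command([
  [0, 0, 0, 0, 0.5],
  [0, 0, 0, 0, 0.7],
  [0, 0, 0, 0, 0.75],
  [0, 0, 0, 0, 0.75],
  [0, 0, 0, 0, 0.75],
])

```text
t: 40.1
eef_pos: [571.8, 6.5, 63.5]
tcp_rot: [3.141, 0.0, -0.003]
ft_force: [-0.4, -0.5, -0.3]
opening: 0.739
grip_force: 0.0
```

>>> arm_command([
  [0, 0, -30, 0, 0.75],
  [0, 0, -75, 0, 0.75],
  [0, 0, -120, 0, 0.75],
  [0, 0, -140, 0, 0.75],
  [-5, -20, -140, 0, 0.75],
])

```text
t: 40.6
eef_pos: [568.4, 25.4, 207.0]
tcp_rot: [3.141, -0.006, -0.005]
ft_force: [-0.0, 0.4, -1.2]
opening: 0.749
grip_force: 0.0
```

>>> arm_command([
  [-14, -45, 0, 0, 0.75],
  [-28, -90, 0, 0, 0.75],
  [-42, -135, 0, 0, 0.75],
  [-56, -180, 0, 0, 0.75],
  [-68, -225, 0, 0, 0.75],
])

```text
t: 41.1
eef_pos: [498.5, 253.4, 203.7]
tcp_rot: [3.142, -0.0, -0.003]
ft_force: [0.1, -0.9, 0.4]
opening: 0.75
grip_force: 0.0
```

>>> arm_command([
  [-14, -40, 0, 0, 0.75],
  [-19, -55, 0, 0, 0.75],
  [-19, -61, 0, 0, 0.75],
  [-19, -61, 0, 0, 0.75],
  [-19, -61, 0, 0, 0.75],
])

```text
t: 41.6
eef_pos: [481.2, 311.6, 203.5]
tcp_rot: [3.141, 0.0, -0.004]
ft_force: [-0.1, 0.7, -0.1]
opening: 0.75
grip_force: 0.0
```

Target (479.6, 312.7, 60).

>>> arm_command([
  [-1.6, -1.1, 35, 0, 0.75],
  [-1.6, -1.1, 75, 0, 0.75],
  [-1.6, -1.1, 115, 0, 0.75],
  [-1.6, -1.1, 138, 0, 0.75],
  [-1.6, -1.1, 143.5, 0, 0.75],
])

```text
t: 42.1
eef_pos: [478.7, 312.0, 57.7]
tcp_rot: [3.14, 0.004, -0.005]
ft_force: [-0.2, 0.5, 1.4]
opening: 0.748
grip_force: 0.0
```

>>> arm_command([
  [0, 0, 0, 0, 0.75],
  [0, 0, 0, 0, 0.3],
  [0, 0, 0, 0, 0.3],
  [0, 0, 0, 0, 0.3],
  [0, 0, 0, 0, 0.3],
])

```text
t: 42.6
eef_pos: [479.2, 314.0, 60.8]
tcp_rot: [-3.141, -0.001, -0.003]
ft_force: [0.4, 0.4, -0.5]
opening: 0.472
grip_force: 0.0
```

>>> arm_command([
  [0, 0, 0, 0, 0.3],
  [0, 0, 0, 0, 0.3],
  [0, 0, 0, 0, 0.3],
  [0, 0, 0, 0, 0.3],
])

```text
t: 43.0
eef_pos: [479.2, 314.0, 60.5]
tcp_rot: [-3.141, -0.001, -0.003]
ft_force: [-0.5, -1.5, 5.6]
opening: 0.409
grip_force: 30.0
```

>>> arm_command([
  [0, 0, -20, 0, 0.3],
  [0, 0, -60, 0, 0.3],
  [0, 0, -105, 0, 0.3],
  [0, 0, -135, 0, 0.3],
  [8, 20, -140, 0, 0.3],
])

```text
t: 43.5
eef_pos: [487.4, 295.5, 203.7]
tcp_rot: [-3.139, -0.005, -0.001]
ft_force: [0.6, -0.4, -1.7]
opening: 0.413
grip_force: 30.0
```

>>> arm_command([
  [16, 38, 0, 0, 0.3],
  [32, 76, 0, 0, 0.3],
  [48, 114, 0, 0, 0.3],
  [64, 152, 0, 0, 0.3],
  [80, 190, 0, 0, 0.3],
])

```text
t: 44.0
eef_pos: [566.7, 102.0, 199.9]
tcp_rot: [3.141, 0.001, -0.003]
ft_force: [0.4, 0.4, -1.3]
opening: 0.415
grip_force: 30.0
```

>>> arm_command([
  [16, 38, 0, 0, 0.3],
  [32, 76, 0, 0, 0.3],
  [46, 114, 0, 0, 0.3],
  [56, 142, 0, 0, 0.3],
  [60.5, 151, 10, 0, 0.3],
])

```text
t: 44.5
eef_pos: [627.5, -50.2, 190.3]
tcp_rot: [3.141, -0.002, -0.005]
ft_force: [-1.1, 0.8, -1.3]
opening: 0.411
grip_force: 30.0
```

>>> arm_command([
  [0, 0, 30, 0, 0.3],
  [0, 0, 70, 0, 0.3],
  [0, 0, 100, 0, 0.3],
  [0, 0, 115, 0, 0.3],
  [0, 0, 119, 0, 0.3],
])

```text
t: 45.0
eef_pos: [625.7, -46.8, 69.3]
tcp_rot: [-3.141, 0.003, -0.002]
ft_force: [-0.7, -0.1, -2.0]
opening: 0.411
grip_force: 30.0
```

>>> arm_command([
  [0, 0, 0, 0, 0.3],
  [0, 0, 0, 0, 0.3],
])

```text
t: 45.2
eef_pos: [627.2, -47.4, 72.5]
tcp_rot: [3.141, -0.002, -0.003]
ft_force: [0.3, -0.1, -1.2]
opening: 0.417
grip_force: 30.0
```

Lower to 64.5, release, then to red at (516.5, 389).

>>> arm_command([
  [0.5, 0, 4, 0, 0.3],
  [0.5, 0, 7, 0, 0.3],
  [0.5, 0, 8, 0, 0.3],
  [0.5, 0, 8.2, 0, 0.3],
  [0.5, 0, 8.2, 0, 0.3],
])

```text
t: 45.7
eef_pos: [627.6, -47.7, 64.5]
tcp_rot: [3.141, -0.002, -0.003]
ft_force: [-3.3, -0.3, 9.8]
opening: 0.412
grip_force: 30.0
```

>>> arm_command([
  [0, 0, 0, 0, 0.5],
  [0, 0, 0, 0, 0.7],
  [0, 0, 0, 0, 0.75],
  [0, 0, 0, 0, 0.75],
  [0, 0, 0, 0, 0.75],
])

```text
t: 46.2
eef_pos: [627.0, -47.5, 62.8]
tcp_rot: [3.142, 0.0, -0.003]
ft_force: [-0.0, -0.6, 0.4]
opening: 0.735
grip_force: 0.0
```

>>> arm_command([
  [0, 0, -30, 0, 0.75],
  [0, 0, -75, 0, 0.75],
  [0, 0, -120, 0, 0.75],
  [0, 0, -140, 0, 0.75],
  [-5, -20, -140, 0, 0.75],
])

```text
t: 46.7
eef_pos: [623.6, -28.9, 206.4]
tcp_rot: [3.14, -0.006, -0.005]
ft_force: [-0.2, 0.6, -0.2]
opening: 0.75
grip_force: 0.0
```

>>> arm_command([
  [-11, -45, 0, 0, 0.75],
  [-22, -90, 0, 0, 0.75],
  [-33, -135, 0, 0, 0.75],
  [-44, -180, 0, 0, 0.75],
  [-55, -225, 0, 0, 0.75],
])

```text
t: 47.2
eef_pos: [567.0, 199.3, 202.9]
tcp_rot: [3.142, -0.0, -0.003]
ft_force: [1.2, -0.5, -0.7]
opening: 0.749
grip_force: 0.0
```

>>> arm_command([
  [-11, -45, 0, 0, 0.75],
  [-22, -90, 0, 0, 0.75],
  [-33, -135, 0, 0, 0.75],
  [-44, -175, 0, 0, 0.75],
  [-51, -191, 0, 0, 0.75],
])

```text
t: 47.7
eef_pos: [515.9, 391.8, 202.6]
tcp_rot: [-3.141, 0.0, -0.0]
ft_force: [0.2, -1.4, 0.0]
opening: 0.749
grip_force: 0.0
```

>>> arm_command([
  [0, 0, 0, 0, 0.75],
  [0, 0, 0, 0, 0.75],
])

```text
t: 47.9
eef_pos: [517.3, 388.1, 202.7]
tcp_rot: [3.141, 0.0, -0.002]
ft_force: [-0.1, -0.4, 0.8]
opening: 0.749
grip_force: 0.0
```

>>> arm_command([
  [-0.8, -0.8, 35, 0, 0.75],
  [-0.8, -0.8, 75, 0, 0.75],
  [-0.8, -0.8, 115, 0, 0.75],
  [-0.8, -0.8, 138, 0, 0.75],
  [-0.8, -0.8, 142.5, 0, 0.75],
])

```text
t: 48.4
eef_pos: [516.2, 387.2, 57.7]
tcp_rot: [3.139, 0.004, -0.005]
ft_force: [0.2, -0.1, -0.0]
opening: 0.754
grip_force: 0.0
```

>>> arm_command([
  [0, 0, 0, 0, 0.75],
  [0, 0, 0, 0, 0.3],
  [0, 0, 0, 0, 0.3],
  [0, 0, 0, 0, 0.3],
  [0, 0, 0, 0, 0.3],
])

```text
t: 48.9
eef_pos: [516.6, 389.7, 61.2]
tcp_rot: [-3.141, -0.001, -0.003]
ft_force: [-0.1, -0.8, -0.5]
opening: 0.47
grip_force: 0.0
```

>>> arm_command([
  [0, 0, 0, 0, 0.3],
  [0, 0, 0, 0, 0.3],
  [0, 0, 0, 0, 0.3],
  [0, 0, 0, 0, 0.3],
])

```text
t: 49.3
eef_pos: [516.6, 389.7, 60.8]
tcp_rot: [-3.141, -0.001, -0.003]
ft_force: [-0.8, 0.3, 5.3]
opening: 0.413
grip_force: 29.9
```

>>> arm_command([
  [0, 0, -20, 0, 0.3],
  [0, 0, -60, 0, 0.3],
  [0, 0, -105, 0, 0.3],
  [0, 0, -135, 0, 0.3],
  [6, 20, -140, 0, 0.3],
])

```text
t: 49.8
eef_pos: [522.8, 371.4, 204.2]
tcp_rot: [-3.139, -0.005, -0.001]
ft_force: [-0.4, -0.8, -1.2]
opening: 0.412
grip_force: 29.9
```

>>> arm_command([
  [13, 38, 0, 0, 0.3],
  [26, 76, 0, 0, 0.3],
  [39, 114, 0, 0, 0.3],
  [52, 152, 0, 0, 0.3],
  [65, 190, 0, 0, 0.3],
])

```text
t: 50.3
eef_pos: [586.9, 177.8, 200.0]
tcp_rot: [3.141, 0.001, -0.003]
ft_force: [0.7, -0.7, -1.5]
opening: 0.411
grip_force: 29.9
```

>>> arm_command([
  [13, 38, 0, 0, 0.3],
  [26, 76, 0, 0, 0.3],
  [36, 105, 0, 0, 0.3],
  [39.5, 118, 0, 0, 0.3],
  [39.5, 120, 10, 0, 0.3],
])

```text
t: 50.8
eef_pos: [626.6, 58.1, 190.7]
tcp_rot: [3.141, -0.001, -0.005]
ft_force: [0.2, 1.6, -1.0]
opening: 0.414
grip_force: 29.9
```

>>> arm_command([
  [0, 0, 30, 0, 0.3],
  [0, 0, 70, 0, 0.3],
  [0, 0, 100, 0, 0.3],
  [0, 0, 115, 0, 0.3],
  [0, 0, 118, 0, 0.3],
])

```text
t: 51.3
eef_pos: [624.9, 60.4, 70.5]
tcp_rot: [-3.142, 0.003, -0.002]
ft_force: [0.2, 0.4, -1.0]
opening: 0.415
grip_force: 29.9
```

>>> arm_command([
  [0, 0, 0, 0, 0.3],
  [0, 0, 0, 0, 0.3],
])

```text
t: 51.5
eef_pos: [626.7, 59.6, 73.8]
tcp_rot: [3.142, -0.002, -0.002]
ft_force: [0.1, -0.3, -0.3]
opening: 0.409
grip_force: 29.9
```

>>> arm_command([
  [0, 0, 4, 0, 0.3],
  [0, 0, 7, 0, 0.3],
  [0, 0, 8.5, 0, 0.3],
  [0, 0, 8.8, 0, 0.3],
  [0, 0, 8.8, 0, 0.3],
])

```text
t: 52.0
eef_pos: [626.4, 59.0, 64.7]
tcp_rot: [3.141, -0.001, -0.003]
ft_force: [-1.5, -1.6, 7.7]
opening: 0.414
grip_force: 30.0
```

>>> arm_command([
  [0, 0, 0, 0, 0.5],
  [0, 0, 0, 0, 0.7],
  [0, 0, 0, 0, 0.75],
  [0, 0, 0, 0, 0.75],
  [0, 0, 0, 0, 0.75],
])

```text
t: 52.5
eef_pos: [626.0, 59.3, 63.5]
tcp_rot: [3.141, 0.0, -0.003]
ft_force: [-0.6, -0.7, 0.5]
opening: 0.735
grip_force: 0.0
```

>>> arm_command([
  [0, 0, -30, 0, 0.75],
  [0, 0, -75, 0, 0.75],
  [0, 0, -120, 0, 0.75],
  [0, 0, -170, 0, 0.75],
  [0, 0, -220, 0, 0.75],
])

```text
t: 53.0
eef_pos: [625.6, 59.3, 285.6]
tcp_rot: [3.142, 0.0, -0.003]
ft_force: [1.2, -0.1, -0.1]
opening: 0.749
grip_force: 0.0
```

>>> arm_command([
  [-30, 20, -30, 0, 1],
  [-50, 45, -70, 0, 1],
  [-55, 52, -100, 0, 1],
  [-55, 52, -100, 0, 1],
  [-55, 52, -100, 0, 1],
])

```text
t: 53.5
eef_pos: [570.8, 7.4, 383.7]
tcp_rot: [3.142, -0.001, -0.003]
ft_force: [-0.1, 0.8, -0.9]
opening: 0.996
grip_force: 0.0
```

```bash
python3 - <<'E'
from h import *;from cell import env
w=shot(env,'w9');S=env.read_camera('scene')
from itertools import product
for col in('red','blue','green'):
    bw=[b for b in blobs(w,col,30)[0] if 230<b[1]<330 and 90<b[2]<200];bs=[b for b in blobs(S,col,30)[0] if 235<b[1]<325 and 215<b[2]<300]
    for a,b in product(bw,bs):
        x,e=tri(ray(w,a[1],a[2]),ray(S,b[1],b[2]))
        if e<3: print(col,a[0],b[0],x.round(1),round(float(e),1))
a=S['frame'][130:330,40:350]
cv2.imwrite('pics/f.png',cv2.resize(a,(790,510),interpolation=2)[...,::-1])
E
```

```text
[570.8   7.4 383.7] [ 3.1415e+00 -9.0000e-04 -3.2000e-03]
red 338 199 [626.   58.4 115.7] 0.0
blue 446 263 [627.4 -48.  113.9] 0.4
green 776 379 [579.1   7.  124. ] 0.2
green 776 151 [554.3   7.  -37. ] 0.4
```

View pics/f.png

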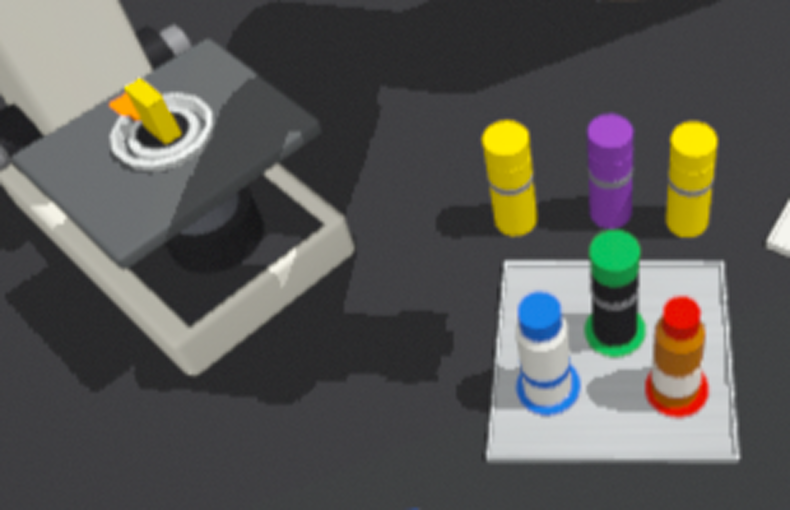

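The picture shows the carrier seated with its lug at the orange mark, around (150,110). All three bottles stand upright and centred on their own coasters. Handing in.

```bash
python3 -c "
from cell import env
print(env.job_done())"
```

```text
the job is handed in; nothing more can be done
None
```

I handed the job in after about 54 s of the 138 s limit. The last images show the carrier seated flat in the collar with its lug in the notch, and all three bottles upright on their own coasters. The hand-in returned no verdict.

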